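# Pack a two-layer eyepiece carton and hang up the wash basket

## Task

Finish packing the carton: stand the three blue-ringed eyepieces from the inspection sheet in the empty corners of its bottom layer, lay the card separator flat on that layer with its tab up, then stand every orange-ringed eyepiece from the wire basket upright on the card. Hang the emptied basket by its bar on both prongs of the hook stand, and leave the other things on the bench where they are.

Things in the scene. Friction and masses are not known exactly. Their poses are not given: they have to be found in the camera images.
- carton: Open corrugated-card carton, fixed, 172 (x) x 144 (y) mm outside, walls 4 mm thick and 78 mm high, floor 4 mm thick. Origin: centre of its underside; x along the long side, z up. Its bottom layer has four places, one in each corner quarter, at x = +-38, y = +-38 mm; only (+38, +38) is filled at the start
- blue1_mid (a point): blue-ringed eyepiece standing in the carton. All eyepieces: foot a black rubber eyecup (44 mm across, 28 mm high, coloured ring on its shoulder), above it a bare metal barrel 32 mm across and 28 mm high, the place to grip; 56 mm in all, 0.11 kg, weight low down. Point half-way up (28 mm above the foot); z up the barrel
- blue2_mid (a point): blue-ringed eyepiece, starts standing on the white inspection sheet on the bench; point half-way up, z up the barrel
- blue3_mid (a point): blue-ringed eyepiece, starts standing on the white inspection sheet on the bench; point half-way up, z up the barrel
- blue4_mid (a point): blue-ringed eyepiece, starts standing on the white inspection sheet on the bench; point half-way up, z up the barrel
- card: the separator: stiff white card pad 152 (x) x 124 (y) x 5 mm, 0.07 kg, starts flat on the bench. Origin: centre of its underside; x along its long side, z up. It fits the carton lengthways with 6 mm to spare on each side and rests on the tops of the bottom layer, underside 60 mm above the bench, just below the carton's rim
- card_tab (a point): grip point of the card's folded lifting tab, which stands up from the card's middle: 50 mm long along x, 8 mm thick in y, top 43 mm above the card's underside. Point 29 mm above the card's underside, over its centre; axes as the card's
- basket: shallow loose wire basket, 0.25 kg empty, 136 (x) x 132 (y) mm, rim 20 mm and floor 3 mm above its underside. Origin: centre of its underside, z up. Orange eyepieces stand in its quarters, either side of the bar: fingers closing parallel to the bar, partly open, clear the bar and the next eyepiece 76 mm away
- basket_bar (a point): middle of the basket's carrying bar: a fixed bail of 8 mm wire rises from the middle of two sides to a level bar 132 mm long along the basket's x, over its middle, 80 mm above its underside; a red sleeve 40 mm long, 12 mm thick sits at the bar's middle. Point on the bar's axis; x along the bar, z up
- saddle (a point): where the middle of the bar goes on the hook stand. Axes as the stand's. Midway between the two prongs, 4 mm above their top faces, the height of the bar's axis when it rests on them (243 mm above the bench). A hung bar lies along y, across both prongs
- stand: fixed steel hook stand. Two level prongs of 8 mm rod, 68 mm apart (y = +-34 mm from the saddle), point along -x, towards the robot; free ends 52 mm from the saddle, turned up 16 mm; cross rod 80 mm and post 120 mm behind the saddle, no higher than the prongs. Prongs must enter the gap between bar and basket rim from their free ends
- orange1_mid (a point): orange-ringed eyepiece: the same shape and size as the blue ones, with an orange ring; may be absent. Starts standing eyecup down in one quarter of the basket, about 38 mm to one side along the bar and 36 mm off it. Point half-way up (28 mm above its foot); z along its barrel
- orange2_mid (a point): orange-ringed eyepiece: the same shape and size as the blue ones, with an orange ring; may be absent. Starts standing eyecup down in one quarter of the basket, about 38 mm to one side along the bar and 36 mm off it. Point half-way up (28 mm above its foot); z along its barrel
- orange3_mid (a point): orange-ringed eyepiece: the same shape and size as the blue ones, with an orange ring; may be absent. Starts standing eyecup down in one quarter of the basket, about 38 mm to one side along the bar and 36 mm off it. Point half-way up (28 mm above its foot); z along its barrel
- orange4_mid (a point): orange-ringed eyepiece: the same shape and size as the blue ones, with an orange ring; may be absent. Starts standing eyecup down in one quarter of the basket, about 38 mm to one side along the bar and 36 mm off it. Point half-way up (28 mm above its foot); z along its barrel
- tape: bystander: red ring of tape, 54 mm across, 20 mm high, between basket and carton; origin under its centre
- marker: bystander: black and white marker pen lying left of the carton
- jar: bystander: glass jar, 44 mm across, 55 mm high, red cap, beyond the carton
- partsbox: bystander: small yellow open box 70 x 50 x 30 mm beyond the carton
- bowl: bystander: red plastic bowl, 120 mm across, 35 mm high, at the left
- tweezers: bystander: steel tweezers lying just in front of the carton, on the robot’s side
There are look-alikes about, which are no part of the job. Of the things that look like the card, take the one that is farthest to the robot's left at the start.

How it is judged:
By the outcome, as a careful person would: the job done as asked, in the order asked, and still so for the second after the job is handed in, with the robot touching nothing.
Of orange1, orange2, orange3, orange4 only 2 to 4 are there at a start; the rules pass over those that are not, and their reading is None.
At some moment in a run one of card, blue2, blue3, blue4, basket may be knocked a few centimetres aside while the robot is not near it.
Once in a run the grip may slacken for a moment while it holds something.
It also fails if it takes over 210 s, if anything falls off the work surface, if the arm or the gripper's body presses on something with over 40 N, if the wrist force passes 120 N, or if a joint passes its speed limit or range.

## Robot

A 6-joint arm with a two-finger parallel gripper is mounted at the origin on the work surface. World frame = base frame: x ahead of the robot, y to its left, z up, the work surface at z = 0. Lengths are in m, angles in rad, forces in N, time in s.
With the tool pointing down it reaches from about 0.375 to 0.975 m from the base axis. Payload 3.8 kg.
Tool frame: the origin (TCP) lies between the finger pads; the fingertips stand 22 mm ahead of it and the grasp point (between the pads) lies 3 mm ahead of it; z points along the fingers, y is the direction in which the jaws open and shut (so a half turn about z gives the same grasp; the last joint's range is limited). The gripper opens to 85 mm and grips with 20 to 120 N. Pads are 22 mm wide; open, the fingers measure 114 mm over their backs; the gripper's body (76 mm by 85 mm) begins 54 mm behind the grasp point. The pads swing forward as they close: fully open they stand 13 mm farther back than shut.
Start: joints at [1.214, 0.264, 1.604, -0, 1.274, -0.037], TCP at [0.212, 0.641, 0.253] pointing down, gripper open.
Joint ranges: [-2.63, 2.63], [-0.94, 2.18], [0.31, 2.57], [-1.31, 4.45], [0, 2.66], [-2.55, 2.55]. Speed limits (rad/s): [2.57, 2.57, 3.14, 3.14, 3.14, 3.14].

## Interface

Orientations are given as a rotation vector (axis times angle).
In Python, from workcell import * gives the robot as it stands.
- The arm moves only by the tool step_arm, never from a script. Its argument "motion" is a list that holds one entry, the list of rows, each a list of 7 numbers: the finger opening in m, from 0 to 0.0854, then the shift along the world's x, y, z in m, then the turn, a rotation vector about the world's x, y, z in degrees. A call has exactly 8 rows; each row is the pose to reach, as a shift and turn from the pose measured when the call began; what a row does not reach only later rows make up. A row lasts 1/8 s, in which the tool goes at most 62.5 mm and 10.7 degrees, less where a joint would pass 70% of its speed; a pose out of reach is approached as far as the arm can. A call with a gripper value outside its range is refused whole. The fingers move at their own pace and stop on an object; "newtons" is the grip in N (left out, the last holds). Time passes only in rows, so rows that repeat a pose let the fingers close, or fill a call up. It gives the time, the measured TCP pose, the force and the opening at its end, in the units of the state.
- read_state(): the state, without advancing time (a new reading comes with each control period).
- read_camera(name): name is "scene" or "top" or "wrist"; returns (picture, depth): 400x640x3 uint8, blue, green, red; 400x640 float32, m along the optical axis (not along the pixel's ray), 0 where there is no reading.
- get_calibration(name): a dict with "K" (3x3 intrinsics, pixels), "world_from_camera" (4x4, takes a point from camera to world coordinates). Camera axes: x right, y down, z forward; pixel columns grow to the right and rows downward; lengths in m; the calibration is good to about 2 mm. A picture is of the moment at which its call begins: read the wrist's pose just before it. get_calibration takes no time and is no camera call; for the wrist camera it gives the pose at the moment of the call.
- finish_job(): hands the job in, once; it reports no verdict.
Trained networks look in the newest picture that a camera, given by its name, has taken for a name from the list of things; names that differ only in an ending like _2 or _b are one class to them, and where a whole thing is asked for, a point or a joint stands for the part that bears it (a point fixed in the world has none). Each returns a list of dicts, best first, with "score" (0 to 1); they miss things now and then, are a little off and sometimes report something else, mostly with a low value. They report only what shows in the picture. A call takes as long as a camera call. They do not tell look-alikes from the thing itself.
- spot_in(camera, thing): "xyz" ([x, y, z] in m, in the coordinates of the camera as it stood for that picture, good to about 4 mm: the middle of the surface that is visible of it).
- regions_of(camera, thing): "region" (400x640 bool, what is visible of it).
The state is a dict: "time": time; "q": joint angles; "joint_vel": joint speeds; "joint_torque": joint torques, N m; "tool_pos": TCP position; "tcp_rot": TCP orientation; "wrist_force": force on the tool from outside, world axes, zero at the start; "torque": the same for the moment, N m; "width": opening from 0.0 (shut) to 1.0 (fully open).
Only numpy, scipy, OpenCV 4.12 (cv2) and the standard library are available. Lean on these libraries where they do the work, as an engineer would, in place of code of your own. Each camera call takes 0.05 s, during which the arm holds its last target. There are 200 camera calls.

## Working session

There is one attempt and no reset: what is moved stays moved. The work goes in short steps, Python scripts to look and compute and a tool call to move; the robot and the scene stay as the last step left them, time stands still between calls to the robot, and variables do not carry over. Pictures are saved under pics/ and viewed, on a budget of 14 in all, crops included, one or two more only if the job needs it, and the job is handed in when it is done.

Besides the shell and the picture viewer there is one more tool, called after "Call:" as name([rows], argument=value, ...), one row to a line, values as JSON. step_arm: Moves the arm, as the interface text tells. Its arguments: {"type":"object","properties":{"motion":{"type":"array"},"newtons":{"type":"number"}},"required":["motion"]}

```bash
mkdir -p pics; ls; cat > h.py <<'E'
from workcell import *
import numpy as np, cv2
from scipy.spatial.transform import Rotation as R
def cloud(cam):
    C=get_calibration(cam); p,d=read_camera(cam); K=np.array(C["K"]);T=np.array(C["world_from_camera"])
    v,u=np.mgrid[:400,:640]; c=np.stack([(u-K[0,2])/K[0,0]*d,(v-K[1,2])/K[1,1]*d,d],-1)
    w=c@T[:3,:3].T+T[:3,3]; w[d==0]=np.nan
    return p,w,T,K
def spot(cam,T,thing,n=6):
    out=[]
    for r in spot_in(cam,thing)[:n]:
        x=T[:3,:3]@np.array(r["xyz"])+T[:3,3]; out.append((np.round(x,3).tolist(),round(r["score"],2)))
    return out
def px(T,K,x):
    c=T[:3,:3].T@(np.array(x)-T[:3,3]); return (K@c/c[2])[:2].round().astype(int).tolist()
E
python3 - <<'E'
from h import *
s=read_state(); print({k:np.round(v,3).tolist() for k,v in s.items()})
for c in ["scene","top"]:
    p,w,T,K=cloud(c); cv2.imwrite(f"pics/{c}0.png",p); np.savez(f"{c}0.npz",p=p,w=w,T=T,K=K); print(c,T.round(3).tolist(),K.round(1).tolist())
    if c=="top":
        for t in ["card","card_tab","blue2_mid","orange1_mid","basket","basket_bar","carton","stand","saddle","tape","marker"]:
            for x,sc in spot(c,T,t): print(t,x,sc,px(T,K,x))
E
```

```text
pics
{'time': 0.0, 'q': [1.214, 0.265, 1.605, -0.0, 1.274, -0.037], 'joint_vel': [-0.001, -0.001, -0.001, 0.001, -0.001, -0.0], 'joint_torque': [-0.0, -51.512, -36.731, 0.0, 0.013, 0.0], 'tool_pos': [0.212, 0.64, 0.252], 'tcp_rot': [-0.5, -3.101, 0.003], 'wrist_force': [1.112, 0.246, 0.611], 'torque': [-0.035, -0.011, -0.048], 'width': 0.999}
scene [[0.568, 0.523, -0.636, 1.287], [0.823, -0.347, 0.449, -0.493], [0.014, -0.778, -0.628, 0.961], [0.0, 0.0, 0.0, 1.0]] [[388.0, 0.0, 322.3], [0.0, 388.0, 196.0], [0.0, 0.0, 1.0]]
top [[-0.011, -0.998, 0.069, 0.372], [-1.0, 0.01, -0.004, 0.074], [0.003, -0.069, -0.998, 1.484], [0.0, 0.0, 0.0, 1.0]] [[500.4, 0.0, 315.7], [0.0, 500.4, 198.7], [0.0, 0.0, 1.0]]
card [0.193, -0.286, 0.005] 0.77 [438, 293]
card [0.395, 0.202, 0.004] 0.6 [271, 226]
card [0.472, -0.248, 0.05] 0.46 [426, 197]
card_tab [0.189, -0.288, 0.011] 0.88 [439, 295]
card_tab [0.391, 0.2, 0.005] 0.73 [271, 227]
blue2_mid [0.615, -0.313, 0.036] 0.67 [446, 149]
blue2_mid [0.701, 0.369, 0.016] 0.44 [214, 123]
orange1_mid [0.469, -0.248, 0.051] 0.79 [426, 198]
basket [0.419, -0.278, -0.002] 0.61 [432, 216]
basket_bar [0.423, -0.281, 0.003] 0.7 [434, 215]
carton [0.563, -0.0, 0.008] 0.82 [338, 169]
stand [0.698, 0.37, 0.013] 0.82 [213, 125]
stand [0.395, -0.004, 0.008] 0.37 [340, 225]
saddle [0.7, 0.365, 0.014] 0.76 [215, 124]
tape [0.432, -0.156, 0.018] 0.64 [392, 212]
tape [0.397, -0.002, 0.01] 0.34 [340, 225]
marker [0.421, -0.28, 0.004] 0.6 [434, 216]
marker [0.594, 0.146, 0.015] 0.49 [289, 158]
```

```bash
python3 - <<'E'
import cv2,numpy as np
p=cv2.imread("pics/top0.png"); c=p[60:340,160:530]; cv2.imwrite("pics/top0c.png",cv2.resize(c,None,fx=2.1,fy=2.1,interpolation=cv2.INTER_CUBIC))
E
```

```text
(no output)
```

View pics/top0c.png

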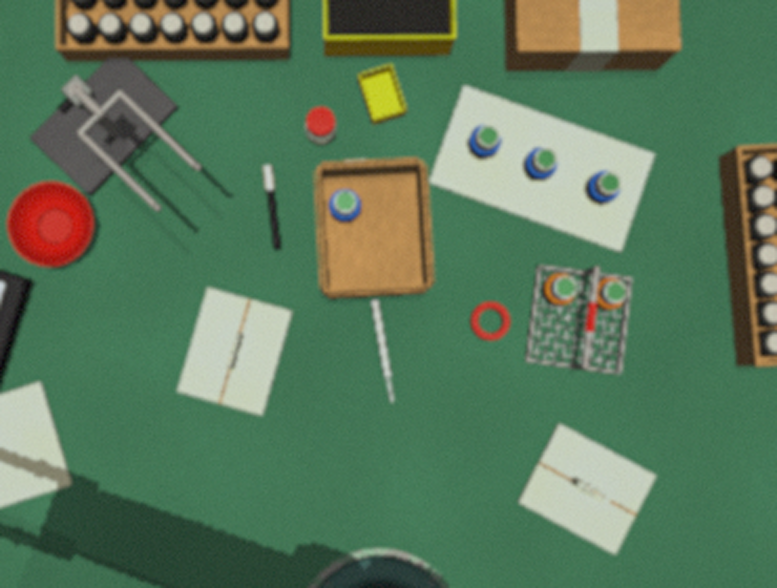

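View pics/scene0.png

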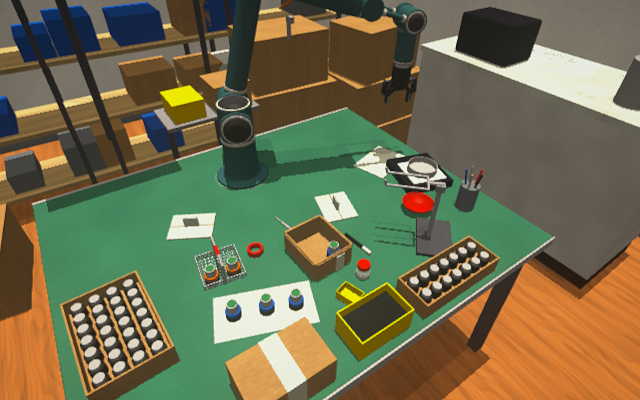

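```bash
python3 - <<'E'
import cv2,numpy as np
p=cv2.imread("pics/top0.png"); c=p[170:330,90:330]; a=cv2.resize(c,None,fx=2.4,fy=2.4,interpolation=cv2.INTER_CUBIC)
q=cv2.imread("pics/scene0.png")[125:225,300:460]; b=cv2.resize(q,None,fx=2.,fy=2.,interpolation=cv2.INTER_CUBIC)
o=np.zeros((600,600,3),np.uint8); o[:a.shape[0],:a.shape[1]]=a; o[390:590,:320]=b; cv2.imwrite("pics/c2.png",o)
z=np.load("top0.npz"); w=z["w"]
# tall stuff
for (u,v) in [(170,270),(185,260),(272,227),(438,293)]:
    s=w[v-12:v+13,u-12:u+13]; print((u,v),w[v,u].round(3),np.nanmax(s[...,2]).round(3))
E
```

```text
(170, 270) [0.269 0.498 0.004] 0.018
(185, 260) [0.298 0.454 0.003] 0.013
(272, 227) [0.392 0.197 0.015] 0.05
(438, 293) [ 0.197 -0.281  0.03 ] 0.049
```

View pics/c2.png

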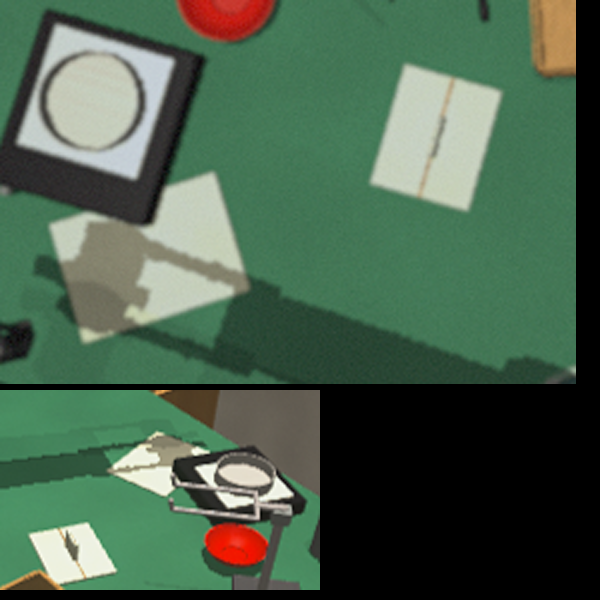

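```bash
cat >> h.py <<'E'
def rect(P):
    (c,s,a)=cv2.minAreaRect(np.float32(P[:,:2]*1000)); b=cv2.boxPoints((c,s,a)); e0,e1=b[1]-b[0],b[2]-b[1]
    e=e0 if np.linalg.norm(e0)>np.linalg.norm(e1) else e1
    return np.round(c,1),np.round(s,1),round(float(np.degrees(np.arctan2(e[1],e[0]))%180),1)
def comps(m,w,amin=8):
    n,l,st,_=cv2.connectedComponentsWithStats(m.astype(np.uint8))
    return [w[l==i] for i in range(1,n) if st[i,4]>=amin]
def box(w,x0,x1,y0,y1,z0,z1): return (w[...,0]>x0)&(w[...,0]<x1)&(w[...,1]>y0)&(w[...,1]<y1)&(w[...,2]>z0)&(w[...,2]<z1)
E
python3 - <<'E'
from h import *
z=np.load("top0.npz"); w,p,T,K=z["w"],z["p"],z["T"],z["K"]
def show(n,m,a=8):
    for P in comps(m,w,a): print(n,len(P),"mean",P.mean(0).round(4),"rect",*rect(P))
show("blue",box(w,.52,.72,-.42,-.12,.045,.08))
show("orange",box(w,.35,.52,-.36,-.2,.048,.07))
show("bar",box(w,.3,.55,-.36,-.2,.072,.1))
show("inCarton",box(w,.48,.66,-.07,.08,.045,.068))
show("rim",box(w,.44,.7,-.12,.12,.07,.1),60)
show("prong",box(w,.5,.85,.15,.5,.22,.3))
show("tab",box(w,.33,.48,.13,.28,.03,.06))
h=cv2.cvtColor(p,cv2.COLOR_BGR2HSV)
show("card",(h[...,1]<70)&(h[...,2]>140)&box(w,.3,.48,.1,.3,-.01,.02),200)
show("tape",box(w,.38,.5,-.2,-.1,.012,.03))
show("basketrim",box(w,.3,.52,-.4,-.18,.012,.03),60)
E
```

```text
blue 97 mean [ 0.6848 -0.1545  0.0552] rect [ 684.6 -154.1] [28.7 31. ] 132.9
blue 97 mean [ 0.6518 -0.2319  0.0557] rect [ 652.7 -231.7] [29.4 30.8] 170.8
blue 100 mean [ 0.6175 -0.3198  0.0551] rect [ 618.6 -320.5] [29.7 31.1] 116.5
orange 102 mean [ 0.4746 -0.2535  0.0583] rect [ 475.3 -254.4] [29.2 31.9] 90.0
orange 104 mean [ 0.4675 -0.3216  0.0576] rect [ 467.7 -320.8] [31.6 30.4] 57.4
bar 164 mean [ 0.4322 -0.282   0.083 ] rect [ 432.3 -282.3] [ 10.7 138.9] 171.1
inCarton 73 mean [0.64   0.0044 0.0556] rect [640.4   7.3] [133.7  14.4] 86.8
inCarton 12 mean [ 0.5969 -0.0604  0.0573] rect [596.7 -60.3] [29.1  1. ] 2.5
inCarton 101 mean [0.5941 0.0434 0.0591] rect [595.3  43.1] [28.8 31.7] 179.5
inCarton 10 mean [ 0.5505 -0.0624  0.0583] rect [550.7 -62.5] [23.9  1.1] 3.6
inCarton 14 mean [ 0.5016 -0.0646  0.057 ] rect [501.5 -64.6] [35.6  0.9] 1.2
rim 596 mean [5.627e-01 5.000e-04 7.650e-02] rect [558.6   5.7] [182.6 154.3] 2.4
prong 626 mean [0.6588 0.3235 0.2377] rect [648.8 311.4] [193.2  76. ] 45.5
tab 57 mean [0.3931 0.1999 0.0421] rect [393.5 200.2] [ 8.6 49.2] 163.5
card 2225 mean [0.3925 0.2001 0.0046] rect [393.2 200.9] [129.2 158. ] 163.5
tape 153 mean [ 0.4314 -0.1573  0.0191] rect [ 431.1 -158.3] [51.9 52.5] 134.2
basketrim 118 mean [ 0.4469 -0.2325  0.0191] rect [ 438.7 -245.7] [ 62.8 138.7] 168.4
basketrim 117 mean [ 0.4282 -0.3357  0.0195] rect [ 426.3 -325.4] [ 49.2 136. ] 170.9
```

```bash
cat >> h.py <<'E'
def go(x,y,z,phi):
    s=read_state(); Rn=R.from_rotvec(s["tcp_rot"]); p=np.array(s["tool_pos"])
    yt=Rn.as_matrix()[:,1]; f0=np.degrees(np.arctan2(yt[1],yt[0]))
    d=(phi-f0+90)%180-90
    f=np.radians(f0+d); Y=np.array([np.cos(f),np.sin(f),0]); Z=np.array([0,0,-1.]); Rt=np.c_[np.cross(Y,Z),Y,Z]
    rv=np.degrees((R.from_matrix(Rt)*Rn.inv()).as_rotvec())
    print("t",round(s["time"],2),"shift mm",(1000*(np.array([x,y,z])-p)).round(1),"turn",rv.round(1),"phi0",round(f0,1),"q6 end~",round(np.degrees(s["q"][5]),0),"w",round(s["width"],3),"F",np.round(s["wrist_force"],1))
E
python3 - <<'E'
from h import *
z=np.load("top0.npz"); w=z["w"]
P=w[box(w,.44,.7,-.12,.12,.072,.1)]
for a in [1,1.8,2.4,3,3.6]:
    t=np.radians(a);c=np.array([.559,.0035]); Q=(P[:,:2]-c)@np.array([[np.cos(t),-np.sin(t)],[np.sin(t),np.cos(t)]])*1000
    o=[]
    for m,k in [((Q[:,0]>70)&(abs(Q[:,1])<60),0),((Q[:,0]<-70)&(abs(Q[:,1])<60),0),((Q[:,1]>55)&(abs(Q[:,0])<72),1),((Q[:,1]<-55)&(abs(Q[:,0])<72),1)]:
        q=Q[m]; s=np.polyfit(q[:,1-k],q[:,k],1); o+= [round(float(np.median(q[:,k])),1),round(float(np.degrees(s[0])),1),round(q[:,k].min(),1),round(q[:,k].max(),1)]
    print(a,o)
P=w[box(w,.5,.85,.15,.5,.2,.3)]
t=np.radians(45.5); ex=np.array([np.cos(t),np.sin(t)]); ey=np.array([-ex[1],ex[0]])
a=P[:,:2]@ex; b=P[:,:2]@ey; b0=(b.min()+b.max())/2
for s0 in np.arange(a.min(),a.max(),.015):
    m=(a>=s0)&(a<s0+.015); 
    for sg in (1,-1):
        k=m&((b-b0)*sg>0)
        if k.sum(): print(round(s0,3),sg,k.sum(),"b",(b[k]).mean().round(4),b[k].min().round(3),b[k].max().round(3),"z",P[k,2].mean().round(3),P[k,2].max().round(3))
go(.618,-.320,.15,2)
E
```

```text
1 [84.7, -1.4, np.float64(80.2), np.float64(91.5), -86.0, -1.4, np.float64(-92.7), np.float64(-81.2), 74.0, 1.2, np.float64(69.7), np.float64(81.1), -69.2, 1.4, np.float64(-76.6), np.float64(-63.8)]
1.8 [84.7, -0.6, np.float64(80.5), np.float64(91.1), -86.2, -0.6, np.float64(-92.1), np.float64(-82.0), 73.8, 0.4, np.float64(70.1), np.float64(80.2), -69.1, 0.6, np.float64(-75.6), np.float64(-64.8)]
2.4 [84.9, -0.1, np.float64(80.4), np.float64(91.0), -86.0, 0.1, np.float64(-91.6), np.float64(-82.4), 73.9, -0.1, np.float64(70.5), np.float64(79.4), -69.0, -0.1, np.float64(-74.9), np.float64(-65.1)]
3 [85.0, 0.5, np.float64(80.3), np.float64(91.3), -86.1, 0.7, np.float64(-92.0), np.float64(-82.0), 73.8, -0.8, np.float64(70.2), np.float64(79.8), -68.8, -0.6, np.float64(-75.3), np.float64(-64.7)]
3.6 [85.1, 1.1, np.float64(79.7), np.float64(91.6), -86.2, 1.3, np.float64(-92.6), np.float64(-81.4), 74.0, -1.4, np.float64(69.5), np.float64(80.2), -69.1, -1.2, np.float64(-76.0), np.float64(-64.3)]
0.58 1 13 b -0.2102 -0.214 -0.207 z 0.248 0.256
0.58 -1 15 b -0.2775 -0.282 -0.274 z 0.246 0.259
0
[... 584 characters left out ...]
2
0.685 1 20 b -0.2102 -0.214 -0.207 z 0.238 0.241
0.685 -1 20 b -0.2778 -0.282 -0.274 z 0.237 0.246
0.7 1 25 b -0.2143 -0.243 -0.207 z 0.238 0.244
0.7 -1 25 b -0.2739 -0.282 -0.244 z 0.238 0.242
0.715 1 53 b -0.2269 -0.243 -0.207 z 0.238 0.244
0.715 -1 57 b -0.2601 -0.282 -0.244 z 0.238 0.245
0.73 1 22 b -0.239 -0.243 -0.233 z 0.234 0.244
0.73 -1 24 b -0.2496 -0.256 -0.245 z 0.235 0.244
0.745 1 56 b -0.2306 -0.244 -0.213 z 0.233 0.243
0.745 -1 29 b -0.2503 -0.256 -0.245 z 0.239 0.245
0.76 1 30 b -0.2342 -0.244 -0.213 z 0.234 0.242
0.76 -1 22 b -0.2512 -0.256 -0.245 z 0.237 0.244
t 0.65 shift mm [ 405.8 -960.8 -103.3] turn [ -0.    0.  -69.7] phi0 71.7 q6 end~ -2.0 w 0.996 F [ 0.5  0.1 -0.1]
```

Call:
step_arm([
  [[0.065,50,-60,50,0,0,-8],[0.065,0.05,-0.12,0.05,0,0,-16],[0.065,0.08,-0.18,0.05,0,0,-24],[0.065,0.1,-0.24,0.05,0,0,-32],[0.065,0.13,-0.3,0.05,0,0,-40],[0.065,0.15,-0.36,0.05,0,0,-48],[0.065,0.18,-0.42,0.05,0,0,-56],[0.065,0.2,-0.48,0.05,0,0,-64]],
])

```text
time: 1.65
tool_pos: [0.4005, 0.1917, 0.3039]
tcp_rot: [2.072, 2.36, 0.003]
wrist_force: [0.7, -0.0, -0.6]
width: 0.762
```

Call:
step_arm([
  [[0.065,0.03,-0.06,0,0,0,-5],[0.065,0.05,-0.12,0,0,0,-5],[0.065,0.08,-0.18,0,0,0,-5],[0.065,0.1,-0.24,0,0,0,-5],[0.065,0.13,-0.3,0,0,0,-5],[0.065,0.16,-0.36,0,0,0,-5],[0.065,0.18,-0.42,0,0,0,-5],[0.065,0.2,-0.47,-0.04,0,0,-5]],
], newtons=40)

```text
time: 2.65
tool_pos: [0.5954, -0.2624, 0.2779]
tcp_rot: [2.169, 2.262, 0.006]
wrist_force: [0.9, 1.0, 0.1]
width: 0.758
```

```bash
python3 - <<'E'
from h import *
p,w,T,K=cloud("wrist"); cv2.imwrite("pics/w1.png",p)
print(T.round(3).tolist(),K.round(0).tolist())
for P in comps(box(w,.52,.75,-.42,-.1,.045,.07),w,100): print(len(P),P.mean(0).round(4),*rect(P))
go(.618,-.320,.10,2.4)
E
```

```text
[[0.999, 0.036, 0.02, 0.592], [0.04, -0.947, -0.319, -0.182], [0.008, 0.32, -0.948, 0.398], [0.0, 0.0, 0.0, 1.0]] [[297.0, 0.0, 320.0], [0.0, 297.0, 202.0], [0.0, 0.0, 1.0]]
786 [ 0.6848 -0.1566  0.0556] [ 685.7 -156.4] [31.3 30.9] 75.6
620 [ 0.6526 -0.2337  0.0557] [ 653.1 -234.2] [31.7 30.4] 3.4
531 [ 0.6186 -0.3203  0.0554] [ 618.8 -322. ] [31.5 30.9] 78.3
t 2.7 shift mm [  23.7  -52.6 -169.8] turn [0.2 0.  0.1] phi0 2.3 q6 end~ -29.0 w 0.761 F [ 1.6 -4.2 -2.9]
```

View pics/w1.png

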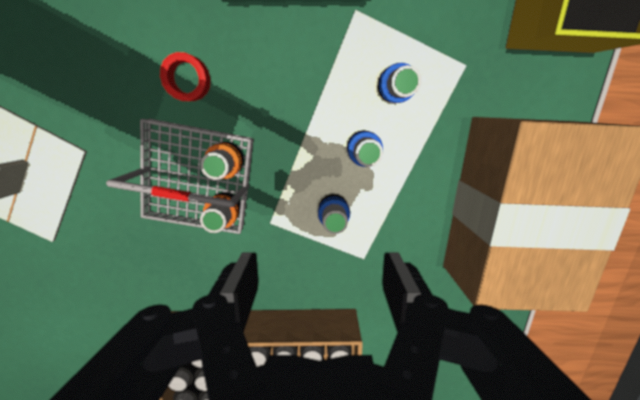

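Call:
step_arm([
  [[0.065,0.023,-0.0585,-0.02,0,0,0],[0.065,0.023,-0.0585,-0.08,0,0,0],[0.065,0.023,-0.0585,-0.13,0,0,0],[0.065,0.023,-0.0585,-0.18,0,0,0],[0.065,0.023,-0.0585,-0.21,0,0,0],[0.065,0.023,-0.0585,-0.2245,0,0,0],[0.065,0.023,-0.0585,-0.2245,0,0,0],[0.02,0.023,-0.0585,-0.2245,0,0,0]],
], newtons=40)

```text
time: 3.7
tool_pos: [0.6187, -0.3265, 0.0474]
tcp_rot: [2.173, 2.261, -0.002]
wrist_force: [0.1, 0.2, -0.4]
width: 0.557
```

Call:
step_arm([
  [[0.055,0,0.005,0.006,0,0,0],[0.02,0,0.005,0.006,0,0,0],[0.02,0,0.005,0.006,0,0,0],[0.02,0,0.005,0.006,0,0,0],[0.02,0,0.005,0.006,0,0,0],[0.02,0,0.005,0.04,0,0,0],[0.02,0,0.005,0.09,0,0,0],[0.02,0,0.005,0.13,0,0,0]],
], newtons=60)

```text
time: 4.7
tool_pos: [0.6187, -0.3216, 0.1791]
tcp_rot: [2.173, 2.26, -0.002]
wrist_force: [0.4, -0.8, -1.8]
width: 0.355
```

```bash
python3 - <<'E'
from h import *
p,w,T,K=cloud("wrist")
go(.598,-.0309,.155,2.4)
E
```

```text
t 4.75 shift mm [-23.6 292.3 -31.2] turn [0.6 0.7 0.1] phi0 2.3 q6 end~ -32.0 w 0.349 F [ 1.1 -1.3  3.4]
```

Call:
step_arm([
  [[0.02,-0.005,0.06,-0.03,0.6,0.7,0],[0.02,-0.01,0.12,-0.03,0.6,0.7,0],[0.02,-0.015,0.18,-0.03,0.6,0.7,0],[0.02,-0.02,0.24,-0.03,0.6,0.7,0],[0.02,-0.0236,0.2923,-0.03,0.6,0.7,0],[0.02,-0.0236,0.2923,-0.07,0.6,0.7,0],[0.02,-0.0236,0.2923,-0.1,0.6,0.7,0],[0.02,-0.0236,0.2923,-0.115,0.6,0.7,0]],
])

```text
time: 5.75
tool_pos: [0.5961, -0.0304, 0.0687]
tcp_rot: [-2.174, -2.263, 0.004]
wrist_force: [-0.0, 0.4, -0.8]
width: 0.355
```

```bash
python3 - <<'E'
from h import *
p,w,T,K=cloud("wrist"); cv2.imwrite("pics/w2.png",p)
go(.598,-.0309,.0575,2.4)
E
```

```text
t 5.8 shift mm [  2.4  -0.3 -10. ] turn [-0.  -0.3  0.1] phi0 2.3 q6 end~ -8.0 w 0.352 F [-0.9  0.3 -2.5]
```

View pics/w2.png

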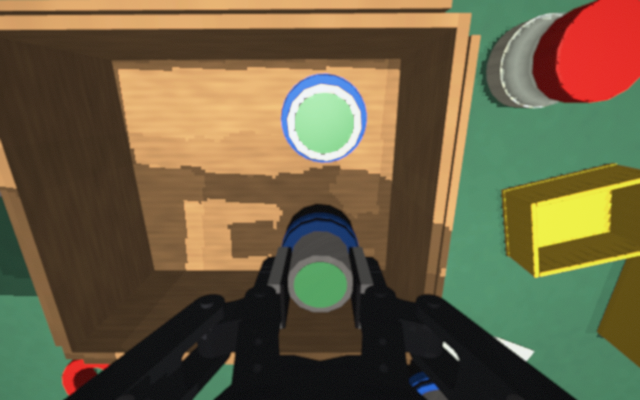

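Call:
step_arm([
  [[0.02,0.0024,0,-0.006,0,0,0],[0.02,0.0024,0,-0.0105,0,0,0],[0.02,0.0024,0,-0.0105,0,0,0],[0.047,0.0024,0,-0.0105,0,0,0],[0.047,0.0024,0,-0.0105,0,0,0],[0.047,0.0024,0,-0.0105,0,0,0],[0.047,0.0024,0,0.04,0,0,0],[0.047,0.0024,0,0.09,0,0,0]],
])

```text
time: 6.8
tool_pos: [0.5971, -0.0306, 0.1574]
tcp_rot: [-2.173, -2.26, 0.008]
wrist_force: [0.4, -0.4, 0.1]
width: 0.551
```

```bash
python3 - <<'E'
from h import *
p,w,T,K=cloud("top")
for P in comps(box(w,.5,.75,-.42,-.1,.045,.08),w,20): print(len(P),P.mean(0).round(4))
go(.6526,-.234,.15,2.4)
E
```

```text
99 [ 0.6519 -0.2318  0.055 ]
t 6.85 shift mm [  50.5 -203.   -16.3] turn [0.  0.3 0.1] phi0 2.3 q6 end~ -8.0 w 0.547 F [2.1 0.1 4.8]
```

Call:
step_arm([
  [[0.06,0.013,-0.06,-0.01,0,0.3,0],[0.06,0.03,-0.12,-0.02,0,0.3,0],[0.06,0.045,-0.18,-0.03,0,0.3,0],[0.06,0.0505,-0.2025,-0.04,0,0.3,0],[0.06,0.0505,-0.2025,-0.06,0,0.3,0],[0.06,0.0505,-0.2025,-0.09,0,0.3,0],[0.06,0.0505,-0.2025,-0.11,0,0.3,0],[0.06,0.0505,-0.2025,-0.1125,0,0.3,0]],
])

```text
time: 7.85
tool_pos: [0.6505, -0.2312, 0.0509]
tcp_rot: [-2.172, -2.263, 0.003]
wrist_force: [-0.4, 0.6, -0.9]
width: 0.702
```

Call:
step_arm([
  [[0.06,0,0,0,0,0,0],[0.02,0,0,0,0,0,0],[0.02,0,0,0,0,0,0],[0.02,0,0,0,0,0,0],[0.02,0,0,0,0,0,0],[0.02,0,0,0.04,0,0,0],[0.02,0,0,0.09,0,0,0],[0.02,0,0,0.12,0,0,0]],
])

```text
time: 8.85
tool_pos: [0.6512, -0.2317, 0.1734]
tcp_rot: [-2.174, -2.264, 0.002]
wrist_force: [-0.3, -0.8, -1.0]
width: 0.351
```

```bash
python3 - <<'E'
from h import *
p,w,T,K=cloud("wrist")
for P in comps(box(w,.66,.75,-.25,-.1,.045,.07),w,100): print(len(P),P.mean(0).round(4),*rect(P))
go(.522,-.0341,.154,2.4)
E
```

```text
1397 [ 0.6856 -0.1561  0.056 ] [ 685.9 -156.4] [31.  31.2] 151.2
t 8.9 shift mm [-131.2  198.3  -23.9] turn [0.1 0.2 0.1] phi0 2.3 q6 end~ -24.0 w 0.356 F [ 1.2 -1.   1.8]
```

Call:
step_arm([
  [[0.02,-0.033,0.05,-0.02,0,0,0],[0.02,-0.066,0.1,-0.024,0,0,0],[0.02,-0.1,0.15,-0.024,0,0,0],[0.02,-0.131,0.198,-0.024,0,0,0],[0.02,-0.131,0.198,-0.03,0,0,0],[0.02,-0.131,0.198,-0.07,0,0,0],[0.02,-0.131,0.198,-0.1,0,0,0],[0.02,-0.131,0.198,-0.11,0,0,0]],
])

```text
time: 9.9
tool_pos: [0.5203, -0.0349, 0.0649]
tcp_rot: [-2.176, -2.265, 0.003]
wrist_force: [-0.3, -0.2, -0.8]
width: 0.349
```

```bash
python3 - <<'E'
from h import *
go(.522,-.0341,.0565,2.4)
E
```

```text
t 9.9 shift mm [ 1.7  0.8 -8.4] turn [ 0.1 -0.1  0.1] phi0 2.3 q6 end~ -9.0 w 0.349 F [-0.3 -0.2 -0.8]
```

Call:
step_arm([
  [[0.02,0.0017,0,-0.004,0,0,0],[0.02,0.0017,0,-0.0085,0,0,0],[0.02,0.0017,0,-0.0085,0,0,0],[0.047,0.0017,0,-0.0085,0,0,0],[0.047,0.0017,0,-0.0085,0,0,0],[0.047,0.0017,0,-0.0085,0,0,0],[0.047,0.0017,0,0.04,0,0,0],[0.047,0.0017,0,0.1,0,0,0]],
])

```text
time: 10.9
tool_pos: [0.5204, -0.0347, 0.1645]
tcp_rot: [-2.173, -2.263, 0.007]
wrist_force: [0.9, -1.3, -0.4]
width: 0.553
```

```bash
python3 - <<'E'
from h import *
p,w,T,K=cloud("top")
for P in comps(box(w,.5,.75,-.42,-.1,.045,.08),w,20): print(len(P),P.mean(0).round(4))
go(.6852,-.1563,.0535,2.4)
E
```

```text
99 [ 0.6844 -0.1542  0.0553]
t 10.95 shift mm [ 158.7 -120.9 -121.4] turn [0.1 0.5 0.1] phi0 2.3 q6 end~ -9.0 w 0.549 F [2.1 0.2 5.5]
```

Call:
step_arm([
  [[0.06,0.045,-0.035,0,0,0.5,0],[0.06,0.09,-0.07,0,0,0.5,0],[0.06,0.135,-0.105,-0.01,0,0.5,0],[0.06,0.159,-0.1205,-0.03,0,0.5,0],[0.06,0.159,-0.1205,-0.06,0,0.5,0],[0.06,0.159,-0.1205,-0.1,0,0.5,0],[0.06,0.159,-0.1205,-0.12,0,0.5,0],[0.06,0.159,-0.1205,-0.1215,0,0.5,0]],
])

```text
time: 11.95
tool_pos: [0.684, -0.1554, 0.0512]
tcp_rot: [-2.175, -2.265, 0.005]
wrist_force: [-0.5, -0.8, 0.8]
width: 0.702
```

Call:
step_arm([
  [[0.06,0,0,0,0,0,0],[0.02,0,0,0,0,0,0],[0.02,0,0,0,0,0,0],[0.02,0,0,0,0,0,0],[0.02,0,0,0,0,0,0],[0.02,0,0,0.04,0,0,0],[0.02,0,0,0.09,0,0,0],[0.02,0,0,0.12,0,0,0]],
])

```text
time: 12.95
tool_pos: [0.6848, -0.1556, 0.174]
tcp_rot: [2.175, 2.265, -0.003]
wrist_force: [0.4, -0.7, -0.6]
width: 0.355
```

```bash
python3 - <<'E'
from h import *
go(.5188,.0425,.154,2.4)
E
```

```text
t 12.95 shift mm [-166.   198.1  -20. ] turn [ 0.1 -0.   0.1] phi0 2.3 q6 end~ -17.0 w 0.355 F [ 0.4 -0.7 -0.6]
```

Call:
step_arm([
  [[0.02,-0.04,0.048,-0.01,0,0,0],[0.02,-0.08,0.096,-0.015,0,0,0],[0.02,-0.12,0.144,-0.015,0,0,0],[0.02,-0.1645,0.198,-0.015,0,0,0],[0.02,-0.1645,0.198,-0.025,0,0,0],[0.02,-0.1645,0.198,-0.06,0,0,0],[0.02,-0.1645,0.198,-0.095,0,0,0],[0.02,-0.1645,0.198,-0.105,0,0,0]],
])

```text
time: 13.95
tool_pos: [0.5183, 0.0418, 0.0663]
tcp_rot: [-2.175, -2.264, 0.009]
wrist_force: [0.6, -0.8, -0.7]
width: 0.352
```

```bash
python3 - <<'E'
from h import *
go(.5188,.0425,.0565,2.4)
E
```

```text
t 13.95 shift mm [ 0.5  0.7 -9.8] turn [ 0.1 -0.3  0.1] phi0 2.3 q6 end~ -0.0 w 0.352 F [ 0.6 -0.8 -0.7]
```

Call:
step_arm([
  [[0.02,0.0005,0.0005,-0.005,0,0,0],[0.02,0.0005,0.0005,-0.01,0,0,0],[0.02,0.0005,0.0005,-0.01,0,0,0],[0.047,0.0005,0.0005,-0.01,0,0,0],[0.047,0.0005,0.0005,-0.01,0,0,0],[0.047,0.0005,0.0005,-0.01,0,0,0],[0.047,0.0005,0.0005,0.04,0,0,0],[0.047,0.0005,0.0005,0.1,0,0,0]],
])

```text
time: 14.95
tool_pos: [0.5173, 0.0423, 0.1658]
tcp_rot: [-2.173, -2.262, 0.013]
wrist_force: [1.5, 0.3, 0.2]
width: 0.552
```

```bash
python3 - <<'E'
from h import *
p,w,T,K=cloud("top")
for P in comps(box(w,.33,.48,.13,.28,.03,.06),w,10): print("tab",len(P),P.mean(0).round(4),*rect(P))
h=cv2.cvtColor(p,cv2.COLOR_BGR2HSV)
for P in comps((h[...,1]<70)&(h[...,2]>140)&box(w,.3,.48,.1,.3,-.01,.02),w,200): print("card",len(P),P.mean(0).round(4),*rect(P))
go(.393,.2,.15,73.5)
E
```

```text
tab 56 [0.3927 0.2001 0.0422] [393.5 200.3] [ 8.4 49.2] 163.7
card 2239 [0.3923 0.2001 0.0047] [392.9 200.9] [129.5 157.8] 163.8
t 15.0 shift mm [-130.3  157.5  -26.1] turn [-0.1  0.4 71.2] phi0 2.3 q6 end~ -0.0 w 0.554 F [ 3.3 -0.3  4.6]
```

Call:
step_arm([
  [[0.05,-0.02,0.02,0,0,0.4,10],[0.05,-0.05,0.05,0,0,0.4,20],[0.05,-0.08,0.1,0,0,0.4,30],[0.05,-0.11,0.13,0,0,0.4,40],[0.05,-0.13,0.1575,-0.02,0,0.4,50],[0.05,-0.13,0.1575,-0.04,0,0.4,60],[0.05,-0.13,0.1575,-0.06,0,0.4,70],[0.05,-0.13,0.1575,-0.06,0,0.4,71.5]],
])

```text
time: 16.0
tool_pos: [0.3918, 0.1995, 0.1146]
tcp_rot: [-0.442, -3.106, 0.001]
wrist_force: [0.1, -0.4, -0.5]
width: 0.588
```

```bash
python3 - <<'E'
from h import *
p,w,T,K=cloud("wrist"); cv2.imwrite("pics/w3.png",p)
for P in comps(box(w,.33,.48,.13,.28,.036,.055),w,100): print("tab",len(P),P.mean(0).round(4),*rect(P))
go(.393,.2,.033,73.7)
E
```

```text
tab 806 [0.3915 0.1986 0.0427] [393.6 198.1] [ 7.9 50.2] 163.5
t 16.05 shift mm [  0.2   0.1 -82.7] turn [-0.  -0.2 -0.1] phi0 73.8 q6 end~ -50.0 w 0.581 F [-0.8  0.4  0. ]
```

View pics/w3.png

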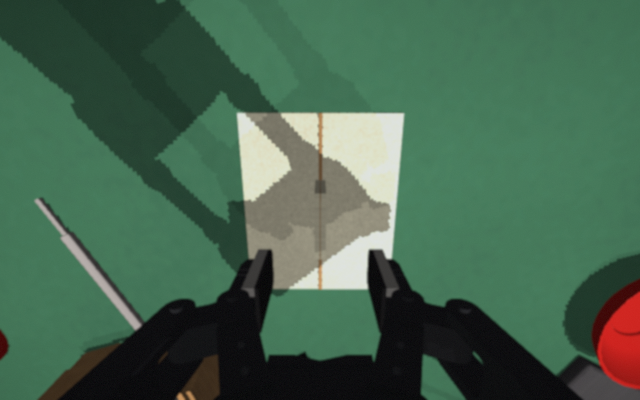

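Call:
step_arm([
  [[0.05,0,-0.001,-0.03,0,0,0],[0.05,0,-0.001,-0.06,0,0,0],[0.05,0,-0.001,-0.08,0,0,0],[0.05,0,-0.001,-0.082,0,0,0],[0,0,-0.001,-0.082,0,0,0],[0,0,-0.001,-0.082,0,0,0],[0,0,-0.001,-0.082,0,0,0],[0,0,-0.001,-0.082,0,0,0]],
], newtons=60)

```text
time: 17.05
tool_pos: [0.3941, 0.1994, 0.0351]
tcp_rot: [-0.443, -3.11, -0.003]
wrist_force: [-0.5, -0.0, 6.5]
width: 0.085
```

Call:
step_arm([
  [[0,0,0,0,0,0,0],[0,0,0,0,0,0,0],[0,0,0,0.03,0,0,0],[0,0,0,0.07,0,0,0],[0,0,0,0.11,0,0,0],[0,0,0,0.13,0,0,0],[0,0,0,0.13,0,0,0],[0,0,0,0.13,0,0,0]],
], newtons=80)

```text
time: 18.05
tool_pos: [0.3932, 0.199, 0.1637]
tcp_rot: [-0.443, -3.108, -0.001]
wrist_force: [-0.3, -0.3, -1.2]
width: 0.079
```

```bash
python3 - <<'E'
from h import *
p,w,T,K=cloud("top")
z=np.load("top0.npz")
for P in comps(box(w,.45,.66,-.1,.1,.045,.068),w,50): print("in",len(P),P.mean(0).round(4))
go(.5584,.0055,.165,92.4)
E
```

```text
in 77 [0.64   0.0007 0.0566]
in 99 [ 0.5981 -0.0287  0.0599]
in 103 [0.5941 0.0436 0.0588]
in 101 [ 0.5222 -0.0365  0.0594]
in 97 [0.52   0.0432 0.0595]
t 18.1 shift mm [ 165.5 -193.4    1.7] turn [-0.  -0.2 18.6] phi0 73.8 q6 end~ -50.0 w 0.079 F [-1.1 -0.9 -1.1]
```

Call:
step_arm([
  [[0,0.035,-0.04,0.002,0,0,5],[0,0.07,-0.08,0.002,0,0,10],[0,0.105,-0.12,0.002,0,0,15],[0,0.14,-0.16,0.002,0,0,18.6],[0,0.1655,-0.1935,0.002,0,0,18.6],[0,0.1655,-0.1935,-0.01,0,0,18.6],[0,0.1655,-0.1935,-0.02,0,0,18.6],[0,0.1655,-0.1935,-0.02,0,0,18.6]],
])

```text
time: 19.1
tool_pos: [0.5559, 0.0064, 0.1408]
tcp_rot: [0.066, -3.133, -0.001]
wrist_force: [-0.2, 0.2, -0.9]
width: 0.078
```

```bash
python3 - <<'E'
from h import *
p,w,T,K=cloud("top"); cv2.imwrite("pics/t2.png",cv2.resize(p[100:270,220:460],None,fx=3,fy=3,interpolation=cv2.INTER_CUBIC))
h=cv2.cvtColor(p,cv2.COLOR_BGR2HSV)
for P in comps(box(w,.44,.7,-.12,.12,.09,.125)&(h[...,1]<90),w,100): print("card",len(P),P.mean(0).round(4),*rect(P))
p,w,T,K=cloud("wrist"); h=cv2.cvtColor(p,cv2.COLOR_BGR2HSV)
for P in comps(box(w,.44,.7,-.12,.12,.09,.125)&(h[...,1]<90),w,100): print("wcard",len(P),P.mean(0).round(4),*rect(P))
go(.5584,.0055,.095,92.4)
E
```

```text
card 802 [ 0.5123 -0.0109  0.1105] [517.2  -9.2] [75.1 94.4] 92.7
wcard 38026 [0.5239 0.0039 0.1118] [535.7   4.4] [110.2 124.7] 92.4
wcard 272 [0.6233 0.0029 0.1112] [620.8   3.2] [24.8  7.8] 1.6
wcard 265 [0.6229 0.0132 0.1112] [620.2  13. ] [24.9  7.1] 2.6
t 19.2 shift mm [  1.   -0.9 -47.7] turn [ 0.  -0.3 -0. ] phi0 92.4 q6 end~ -94.0 w 0.082 F [-0.3  0.5 -0.3]
```

View pics/t2.png

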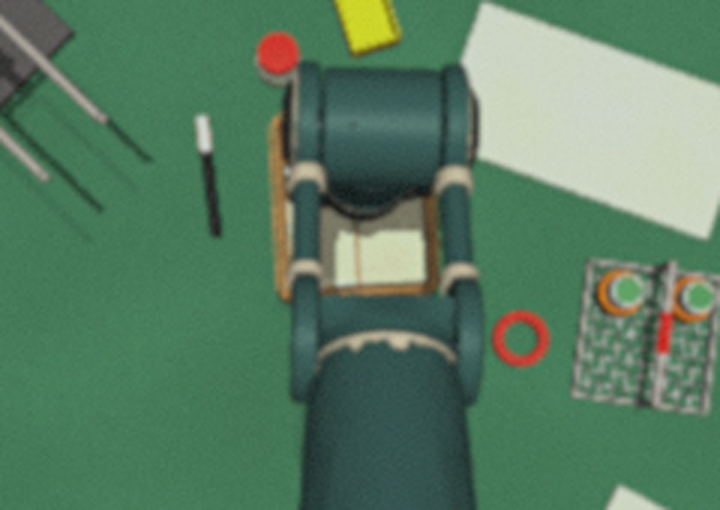

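Call:
step_arm([
  [[0,0.002,0,-0.01,0,-0.3,0],[0,0.002,0,-0.02,0,-0.3,0],[0,0.002,0,-0.03,0,-0.3,0],[0,0.002,0,-0.036,0,-0.3,0],[0,0.002,0,-0.042,0,-0.3,0],[0,0.002,0,-0.045,0,-0.3,0],[0,0.002,0,-0.045,0,-0.3,0],[0,0.002,0,-0.045,0,-0.3,0]],
])

```text
time: 20.2
tool_pos: [0.5597, 0.0063, 0.098]
tcp_rot: [-0.067, 3.14, -0.0]
wrist_force: [-0.6, -0.9, -1.1]
width: 0.078
```

```bash
python3 - <<'E'
from h import *
go(.5584,.0055,.095,92.4)
p,w,T,K=cloud("wrist"); h=cv2.cvtColor(p,cv2.COLOR_BGR2HSV); cv2.imwrite("pics/w4.png",p)
for P in comps(box(w,.44,.7,-.12,.12,.05,.073)&(h[...,1]<70),w,300): print("wcard",len(P),P.mean(0).round(4),*rect(P))
E
```

```text
t 20.2 shift mm [-1.3 -0.8 -3. ] turn [ 0.   0.1 -0. ] phi0 92.4 q6 end~ -94.0 w 0.078 F [-0.6 -0.9 -1.1]
wcard 38300 [0.5273 0.0044 0.0675] [545.    3.5] [122.2 137.2] 92.4
```

View pics/w4.png

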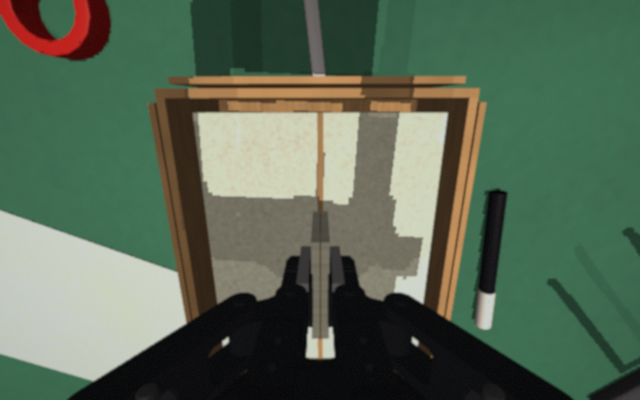

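Call:
step_arm([
  [[0,0,0,-0.0015,0,0,0],[0,0,0,-0.003,0,0,0],[0,0,0,-0.003,0,0,0],[0.04,0,0,-0.003,0,0,0],[0.04,0,0,-0.003,0,0,0],[0.04,0,0,-0.003,0,0,0],[0.04,0,0,0.04,0,0,0],[0.04,0,0,0.1,0,0,0]],
])

```text
time: 21.25
tool_pos: [0.5578, 0.0064, 0.1967]
tcp_rot: [0.067, -3.137, -0.0]
wrist_force: [2.0, -0.4, 0.1]
width: 0.469
```

```bash
python3 - <<'E'
from h import *
p,w,T,K=cloud("wrist"); h=cv2.cvtColor(p,cv2.COLOR_BGR2HSV)
for P in comps(box(w,.44,.7,-.12,.12,.05,.073)&(h[...,1]<70),w,300): print("wcard",len(P),P.mean(0).round(4),*rect(P))
p,w,T,K=cloud("top")
for P in comps(box(w,.35,.52,-.40,-.16,.048,.07),w,30): print("orange",len(P),P.mean(0).round(4),*rect(P))
for P in comps(box(w,.3,.55,-.40,-.16,.072,.1),w,40): print("bar",len(P),P.mean(0).round(4),*rect(P))
go(.4746,-.2535,.16,-9)
E
```

```text
wcard 20716 [0.549  0.005  0.0647] [563.2   7.6] [157.9 129.5] 2.3
orange 103 [ 0.4747 -0.2534  0.0585] [ 474.7 -253.8] [30.6 29.1] 15.7
orange 102 [ 0.4677 -0.3218  0.0574] [ 468.2 -322.7] [29.7 30.4] 101.7
bar 165 [ 0.432  -0.2821  0.0825] [ 432.5 -282.1] [ 11.5 138.9] 172.7
t 21.35 shift mm [ -90.1 -259.7  -46.2] turn [-0.6  0.8 78.6] phi0 92.4 q6 end~ -94.0 w 0.472 F [ 1.3 -0.2  1.2]
```

Call:
step_arm([
  [[0.05,-0.01,-0.03,0,0,0,-10.5],[0.05,-0.02,-0.07,0,0,0,-21],[0.05,-0.03,-0.11,0,0,0,-31.5],[0.05,-0.05,-0.15,0,0,0,-42],[0.05,-0.07,-0.19,0,0,0,-52.5],[0.05,-0.08,-0.23,0,0,0,-63],[0.05,-0.09,-0.26,0,0,0,-73.5],[0.05,-0.09,-0.26,0,0,0,-84]],
])

```text
time: 22.35
tool_pos: [0.4739, -0.2559, 0.206]
tcp_rot: [2.055, 2.361, -0.018]
wrist_force: [-0.2, 0.9, -0.1]
width: 0.585
```

```bash
python3 - <<'E'
from h import *
go(.4747,-.2545,.15,-8)
p,w,T,K=cloud("wrist")
for P in comps(box(w,.35,.52,-.40,-.16,.048,.066),w,100): print("orange",len(P),P.mean(0).round(4),*rect(P))
for P in comps(box(w,.3,.55,-.40,-.16,.074,.1),w,100): print("bar",len(P),P.mean(0).round(4),*rect(P))
E
```

```text
t 22.35 shift mm [  0.8   1.4 -56. ] turn [  0.9  -0.1 -15.9] phi0 7.9 q6 end~ -38.0 w 0.585 F [-0.2  0.9 -0.1]
orange 907 [ 0.4751 -0.2548  0.0586] [ 475.3 -255.9] [31.3 30.9] 86.1
orange 788 [ 0.4684 -0.3222  0.0582] [ 468.3 -324.2] [31.  31.3] 107.6
bar 1624 [ 0.432  -0.2828  0.0831] [ 433.5 -284.2] [ 12.1 138.9] 171.3
```

Call:
step_arm([
  [[0.05,0.001,0.001,0,0.9,0,-10],[0.05,0.001,0.001,-0.02,0.9,0,-16.4],[0.05,0.001,0.001,-0.05,0.9,0,-16.4],[0.05,0.001,0.001,-0.08,0.9,0,-16.4],[0.05,0.001,0.001,-0.11,0.9,0,-16.4],[0.05,0.001,0.001,-0.135,0.9,0,-16.4],[0.05,0.001,0.001,-0.14,0.9,0,-16.4],[0.05,0.001,0.001,-0.14,0.9,0,-16.4]],
])

```text
time: 23.4
tool_pos: [0.4753, -0.2538, 0.066]
tcp_rot: [-2.382, -2.046, 0.001]
wrist_force: [0.7, -0.8, 0.7]
width: 0.581
```

```bash
python3 - <<'E'
from h import *
go(.4751,-.255,.056,-8.5)
E
```

```text
t 23.4 shift mm [ -0.2  -1.2 -10. ] turn [-0.  -0.1  0.2] phi0 -8.7 q6 end~ -22.0 w 0.581 F [ 0.7 -0.8  0.7]
```

Call:
step_arm([
  [[0.05,0,-0.001,-0.0095,0,0,0],[0.05,0,-0.001,-0.0095,0,0,0],[0.02,0,-0.001,-0.0095,0,0,0],[0.02,0,-0.001,-0.0095,0,0,0],[0.02,0,-0.001,-0.0095,0,0,0],[0.02,0,-0.001,-0.0095,0,0,0],[0.02,0,-0.001,0.04,0,0,0],[0.02,0,-0.001,0.1,0,0,0]],
], newtons=60)

```text
time: 24.4
tool_pos: [0.4735, -0.2538, 0.1646]
tcp_rot: [-2.378, -2.043, 0.004]
wrist_force: [1.2, -1.1, -0.6]
width: 0.354
```

```bash
python3 - <<'E'
from h import *
p,w,T,K=cloud("wrist")
for P in comps(box(w,.35,.52,-.40,-.28,.048,.066),w,100): print("orange",len(P),P.mean(0).round(4),*rect(P))
for P in comps(box(w,.3,.55,-.40,-.16,.074,.1),w,100): print("bar",len(P),P.mean(0).round(4),*rect(P))
go(.598,-.0325,.2,2.4)
E
```

```text
bar 888 [ 0.3982 -0.2772  0.0827] [ 399.9 -279.6] [11.5 69.5] 173.3
t 24.45 shift mm [119.2 224.3  24.8] turn [ 0.2  0.4 11.1] phi0 -8.7 q6 end~ -22.0 w 0.354 F [ 1.6 -1.6  5.2]
```

Call:
step_arm([
  [[0.02,0.01,0.02,0.025,0,0.4,5],[0.02,0.04,0.07,0.025,0,0.4,11],[0.02,0.07,0.12,0.025,0,0.4,11],[0.02,0.1,0.18,0.025,0,0.4,11],[0.02,0.119,0.2245,0.01,0,0.4,11],[0.02,0.119,0.2245,-0.02,0,0.4,11],[0.02,0.119,0.2245,-0.045,0,0.4,11],[0.02,0.119,0.2245,-0.045,0,0.4,11]],
])

```text
time: 25.45
tool_pos: [0.5951, -0.0317, 0.1266]
tcp_rot: [-2.174, -2.265, 0.01]
wrist_force: [-1.3, -0.2, -1.1]
width: 0.349
```

```bash
python3 - <<'E'
from h import *
go(.598,-.0325,.1185,2.4)
p,w,T,K=cloud("wrist"); cv2.imwrite("pics/w5.png",p)
E
```

```text
t 25.45 shift mm [ 2.9 -0.8 -8.1] turn [ 0.2 -0.3  0. ] phi0 2.4 q6 end~ -8.0 w 0.349 F [-1.3 -0.2 -1.1]
```

View pics/w5.png

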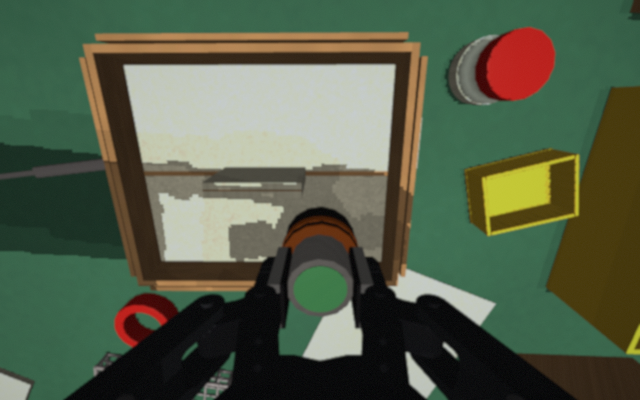

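Call:
step_arm([
  [[0.02,0.001,0,-0.004,0,0,0],[0.02,0.001,0,-0.0085,0,0,0],[0.02,0.001,0,-0.0085,0,0,0],[0.05,0.001,0,-0.0085,0,0,0],[0.05,0.001,0,-0.0085,0,0,0],[0.05,0.001,0,-0.0085,0,0,0],[0.05,0.001,0,0.03,0,0,0],[0.05,0.001,0,0.08,0,0,0]],
])

```text
time: 26.5
tool_pos: [0.5962, -0.0319, 0.2077]
tcp_rot: [-2.174, -2.265, 0.01]
wrist_force: [0.7, 0.0, 0.3]
width: 0.588
```

```bash
python3 - <<'E'
from h import *
p,w,T,K=cloud("top")
for P in comps(box(w,.35,.52,-.40,-.16,.048,.07),w,30): print("orange",len(P),P.mean(0).round(4),*rect(P))
for P in comps(box(w,.3,.55,-.40,-.16,.072,.1),w,40): print("bar",len(P),P.mean(0).round(4),*rect(P))
go(.468,-.3225,.2,-8.5)
E
```

```text
orange 103 [ 0.4675 -0.3216  0.0577] [ 467.8 -321.9] [30.1 30.6] 132.0
bar 166 [ 0.4323 -0.282   0.0829] [ 432.7 -281.8] [ 11.6 139.5] 171.9
t 26.55 shift mm [-133.  -290.2  -17.2] turn [  0.3   0.4 -10.9] phi0 2.4 q6 end~ -8.0 w 0.585 F [1.4 0.2 4.3]
```

Call:
step_arm([
  [[0.05,-0.025,-0.055,0,0,0.4,-5],[0.05,-0.05,-0.11,0,0,0.4,-11],[0.05,-0.075,-0.165,0,0,0.4,-11],[0.05,-0.1,-0.22,0,0,0.4,-11],[0.05,-0.132,-0.29,-0.02,0,0.4,-11],[0.05,-0.132,-0.29,-0.07,0,0.4,-11],[0.05,-0.132,-0.29,-0.1,0,0.4,-11],[0.05,-0.132,-0.29,-0.1,0,0.4,-11]],
])

```text
time: 27.55
tool_pos: [0.4667, -0.3212, 0.1143]
tcp_rot: [-2.381, -2.045, 0.008]
wrist_force: [0.6, -0.4, -0.8]
width: 0.588
```

```bash
python3 - <<'E'
from h import *
p,w,T,K=cloud("wrist")
for P in comps(box(w,.35,.52,-.40,-.28,.05,.064),w,100): print("orange",len(P),P.mean(0).round(4),*rect(P))
go(.468,-.323,.056,-8.5)
E
```

```text
orange 1847 [ 0.4692 -0.3227  0.0586] [ 469.  -324.3] [31.6 30.9] 79.4
t 27.6 shift mm [ -0.4  -1.  -60.5] turn [ 0.2 -0.1  0.2] phi0 -8.7 q6 end~ -28.0 w 0.589 F [0.6 0.2 0.1]
```

Call:
step_arm([
  [[0.05,0,-0.001,-0.03,0,0,0],[0.05,0,-0.001,-0.05,0,0,0],[0.05,0,-0.001,-0.06,0,0,0],[0.05,0,-0.001,-0.06,0,0,0],[0.05,0,-0.001,-0.06,0,0,0],[0.02,0,-0.001,-0.06,0,0,0],[0.02,0,-0.001,-0.06,0,0,0],[0.02,0,-0.001,-0.06,0,0,0]],
])

```text
time: 28.6
tool_pos: [0.4692, -0.3236, 0.0579]
tcp_rot: [2.38, 2.045, -0.005]
wrist_force: [-1.0, 0.4, 5.9]
width: 0.354
```

Call:
step_arm([
  [[0.02,0,0,0,0,0,0],[0.02,0,0,0.05,0,0,0],[0.02,0,0,0.1,0,0,0],[0.02,0,0,0.15,0,0,0],[0.02,0.01,0.05,0.15,0,0,5],[0.02,0.02,0.1,0.15,0,0,11],[0.02,0.03,0.16,0.15,0,0,11],[0.02,0.04,0.22,0.15,0,0,11]],
])

```text
time: 29.6
tool_pos: [0.5089, -0.102, 0.2075]
tcp_rot: [2.174, 2.263, -0.005]
wrist_force: [0.4, -1.1, -0.4]
width: 0.351
```

```bash
python3 - <<'E'
from h import *
p,w,T,K=cloud("wrist")
go(.5205,.0425,.2,2.4)
E
```

```text
t 29.65 shift mm [ 11.  137.5  -7.4] turn [-0.1  0.  -0.1] phi0 2.5 q6 end~ -16.0 w 0.355 F [ 0.4  6.  -1.1]
```

Call:
step_arm([
  [[0.02,0.004,0.045,0,0,0,0],[0.02,0.008,0.09,0,0,0,0],[0.02,0.011,0.1375,0,0,0,0],[0.02,0.011,0.1375,-0.02,0,0,0],[0.02,0.011,0.1375,-0.05,0,0,0],[0.02,0.011,0.1375,-0.075,0,0,0],[0.02,0.011,0.1375,-0.078,0,0,0],[0.02,0.011,0.1375,-0.078,0,0,0]],
])

```text
time: 30.65
tool_pos: [0.5205, 0.0424, 0.1296]
tcp_rot: [-2.173, -2.268, -0.002]
wrist_force: [0.3, 0.6, -0.3]
width: 0.35
```

```bash
python3 - <<'E'
from h import *
go(.5205,.0425,.120,2.4)
p,w,T,K=cloud("wrist"); cv2.imwrite("pics/w6.png",p)
go(.5205,.0425,.120,2.4)
E
```

```text
t 30.65 shift mm [-0.   0.1 -9.6] turn [-0.1  0.  -0.1] phi0 2.5 q6 end~ -1.0 w 0.35 F [ 0.3  0.6 -0.3]
t 30.7 shift mm [ -0.7   0.1 -10.3] turn [-0.1  0.1 -0.1] phi0 2.5 q6 end~ -1.0 w 0.35 F [-0.7 -0.4 -0.9]
```

View pics/w6.png

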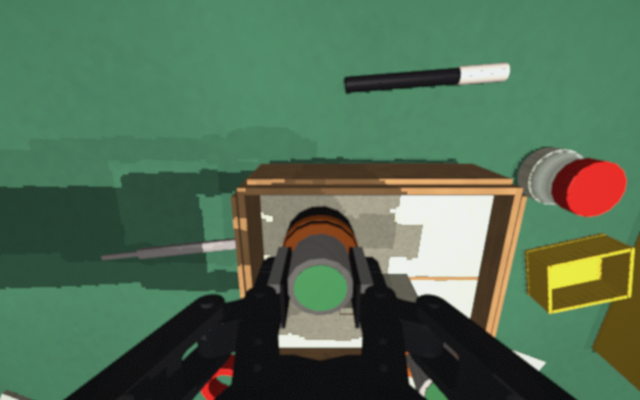

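Call:
step_arm([
  [[0.02,-0.001,0,-0.005,0,0,0],[0.02,-0.001,0,-0.0105,0,0,0],[0.02,-0.001,0,-0.0105,0,0,0],[0.05,-0.001,0,-0.0105,0,0,0],[0.05,-0.001,0,-0.0105,0,0,0],[0.05,-0.001,0,-0.0105,0,0,0],[0.05,-0.001,0,0.03,0,0,0],[0.05,-0.001,0,0.08,0,0,0]],
])

```text
time: 31.7
tool_pos: [0.5188, 0.0423, 0.2097]
tcp_rot: [-2.172, -2.267, 0.0]
wrist_force: [1.5, 0.3, 0.7]
width: 0.582
```

```bash
python3 - <<'E'
from h import *
p,w,T,K=cloud("top")
for P in comps(box(w,.3,.55,-.42,-.16,.072,.1),w,40): print("bar",len(P),P.mean(0).round(4),*rect(P))
for P in comps(box(w,.3,.55,-.42,-.16,.012,.03),w,40): print("rim",len(P),P.mean(0).round(4),*rect(P))
h=cv2.cvtColor(p,cv2.COLOR_BGR2HSV)
for P in comps((h[...,1]>150)&((h[...,0]<8)|(h[...,0]>172))&box(w,.35,.52,-.4,-.2,.06,.1),w,4): print("sleeve",len(P),P.mean(0).round(4))
go(.432,-.282,.2,81.5)
E
```

```text
bar 165 [ 0.4326 -0.2821  0.0827] [ 432.9 -282.2] [ 12.6 139.2] 172.5
rim 128 [ 0.4399 -0.2358  0.0191] [ 436.8 -249. ] [ 65.4 138.2] 171.8
rim 48 [ 0.4768 -0.3431  0.0183] [ 477.6 -343.9] [64.6 32.1] 34.4
rim 74 [ 0.4315 -0.1732  0.019 ] [ 430.5 -173. ] [23.8 50.1] 178.7
rim 62 [ 0.3857 -0.3323  0.0195] [ 388.2 -334.5] [41.2 92.8] 143.1
sleeve 45 [ 0.4323 -0.2823  0.0845]
t 31.75 shift mm [ -91.7 -324.5  -18.7] turn [-0.6  0.5 79. ] phi0 2.5 q6 end~ -1.0 w 0.583 F [ 2.1 -0.4  4.9]
```

Call:
step_arm([
  [[0.06,-0.01,-0.04,0,0,0.5,10],[0.06,-0.02,-0.08,0,0,0.5,20],[0.06,-0.03,-0.12,0,0,0.5,30],[0.06,-0.045,-0.16,0,0,0.5,40],[0.06,-0.06,-0.2,0,0,0.5,50],[0.06,-0.075,-0.25,0,0,0.5,60],[0.06,-0.0915,-0.3,0,0,0.5,70],[0.06,-0.0915,-0.325,0,0,0.5,79]],
])

```text
time: 32.75
tool_pos: [0.431, -0.2847, 0.2187]
tcp_rot: [-0.229, -3.127, -0.009]
wrist_force: [-0.2, 0.4, -0.7]
width: 0.703
```

```bash
python3 - <<'E'
from h import *
p,w,T,K=cloud("wrist"); cv2.imwrite("pics/w7.png",p)
for P in comps(box(w,.3,.55,-.42,-.16,.074,.1),w,40): print("bar",len(P),P.mean(0).round(4),*rect(P))
p,w,T,K=cloud("top")
for P in comps(box(w,.45,.66,-.1,.1,.1,.14),w,20): print("orange placed",len(P),P.mean(0).round(4),*rect(P))
go(.4325,-.283,.085,81.7)
E
```

```text
bar 1489 [ 0.4262 -0.2843  0.0834] [ 432.7 -285.3] [ 12.  137.9] 171.8
orange placed 111 [ 0.5958 -0.0321  0.1199] [596.8 -32.1] [29.6 30. ] 110.5
orange placed 43 [0.5607 0.0072 0.1038] [559.4   7.6] [47.7  8.1] 4.1
orange placed 111 [0.5196 0.043  0.1201] [522.1  42.5] [27.5 34.2] 179.6
t 32.85 shift mm [   0.6    1.9 -133.7] turn [-0.3 -0.3  0.4] phi0 81.3 q6 end~ -118.0 w 0.706 F [-0.1  0.6  0.3]
```

View pics/w7.png

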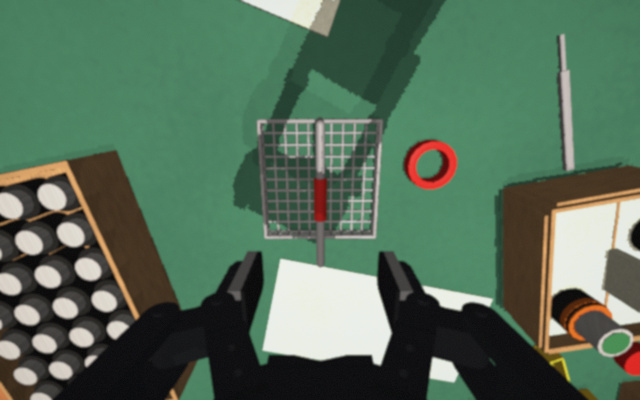

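Call:
step_arm([
  [[0.06,0.0005,0.001,-0.04,0,0,0.4],[0.06,0.0005,0.001,-0.08,0,0,0.4],[0.06,0.0005,0.001,-0.12,0,0,0.4],[0.06,0.0005,0.001,-0.136,0,0,0.4],[0.06,0.0005,0.001,-0.136,0,0,0.4],[0,0.0005,0.001,-0.136,0,0,0.4],[0,0.0005,0.001,-0.136,0,0,0.4],[0,0.0005,0.001,-0.136,0,0,0.4]],
], newtons=100)

```text
time: 33.85
tool_pos: [0.4334, -0.2846, 0.0844]
tcp_rot: [-0.227, -3.13, -0.006]
wrist_force: [0.3, 0.5, 3.1]
width: 0.105
```

Call:
step_arm([
  [[0,0,0,0,0,0,0],[0,0,0,0,0,0,0],[0,0,0,0,0,0,0],[0,0,0,0.04,0,0,0],[0,0,0,0.08,0,0,0],[0,0,0,0.13,0,0,0],[0,0,0,0.18,0,0,0],[0,0,0,0.2,0,0,0]],
], newtons=100)

```text
time: 34.85
tool_pos: [0.4345, -0.2855, 0.2876]
tcp_rot: [0.227, 3.132, 0.002]
wrist_force: [1.1, -0.7, -2.7]
width: 0.102
```

```bash
python3 - <<'E'
from h import *
p,w,T,K=cloud("wrist"); np.savez("wb.npz",w=w,p=p)
go(.5156,.1762,.34,45.5)
a=w[np.isfinite(w).all(-1)]; m=(a[:,2]>.16)&(a[:,2]<.26); print(m.sum())
for P in comps(box(w,.3,.55,-.42,-.16,.14,.32),w,100): print("held",len(P),P.mean(0).round(4),P[:,2].min().round(3),P[:,2].max().round(3),*rect(P))
E
```

```text
t 34.9 shift mm [ 80.7 461.9  51.1] turn [  0.    0.1 -36.2] phi0 81.7 q6 end~ -118.0 w 0.105 F [ 0.9 -0.4  0.7]
12949
held 23293 [ 0.4207 -0.2845  0.2494] 0.203 0.32 [ 433.5 -286.5] [132.3 137.7] 171.8
```

Call:
step_arm([
  [[0,0.005,0.04,-0.005,0,0,-5],[0,0.01,0.09,-0.01,0,0,-11],[0,0.02,0.14,-0.013,0,0,-17],[0,0.03,0.19,-0.013,0,0,-23],[0,0.04,0.24,-0.013,0,0,-29],[0,0.05,0.29,-0.013,0,0,-36],[0,0.06,0.33,-0.013,0,0,-36],[0,0.06,0.36,-0.013,0,0,-36]],
])

```text
time: 35.9
tool_pos: [0.4939, 0.076, 0.2728]
tcp_rot: [-1.182, -2.909, 0.003]
wrist_force: [0.8, -0.4, -1.6]
width: 0.103
```

```bash
python3 - <<'E'
from h import *
go(.5156,.1762,.276,45.5)
p,w,T,K=cloud("wrist")
for P in comps(box(w,.35,.65,-.1,.25,.14,.32),w,100): print("held",len(P),P[:,2].min().round(3),P[:,2].max().round(3),*rect(P))
P=w[box(w,.35,.65,-.1,.25,.25,.285)]; print("bar",*rect(P))
E
```

```text
t 35.9 shift mm [ 21.7 100.2   3.2] turn [ 0.1 -0.1 -0.3] phi0 45.8 q6 end~ -40.0 w 0.103 F [ 0.8 -0.4 -1.6]
held 32735 0.188 0.32 [493.   76.6] [132.4 137.1] 136.0
bar [487.6  83.7] [ 35.1 116.1] 122.6
```

Call:
step_arm([
  [[0,0.005,0.03,0.003,0,0,-0.4],[0,0.01,0.06,0.003,0,0,-0.4],[0,0.018,0.085,0.003,0,0,-0.4],[0,0.0217,0.1,0.003,0,0,-0.4],[0,0.0217,0.1,0.003,0,0,-0.4],[0,0.0217,0.1,0.003,0,0,-0.4],[0,0.0217,0.1,0.003,0,0,-0.4],[0,0.0217,0.1,0.003,0,0,-0.4]],
])

```text
time: 36.95
tool_pos: [0.5152, 0.1782, 0.276]
tcp_rot: [-1.191, -2.903, -0.001]
wrist_force: [0.7, -1.1, -1.7]
width: 0.104
```

```bash
python3 - <<'E'
from h import *
go(.6207,.2832,.276,45.5)
p,w,T,K=cloud("scene"); cv2.imwrite("pics/s2.png",cv2.resize(p[90:290,290:530],None,fx=3,fy=3,interpolation=cv2.INTER_CUBIC))
go(.6207,.2832,.276,45.5)
E
```

```text
t 36.95 shift mm [105.5 105.    0. ] turn [-0.1 -0.2  0.1] phi0 45.4 q6 end~ -29.0 w 0.104 F [ 0.7 -1.1 -1.7]
t 37.0 shift mm [105.4 104.9  -0. ] turn [-0.1 -0.1  0.1] phi0 45.4 q6 end~ -29.0 w 0.1 F [-0.3 -0.4 -1.9]
```

View pics/s2.png

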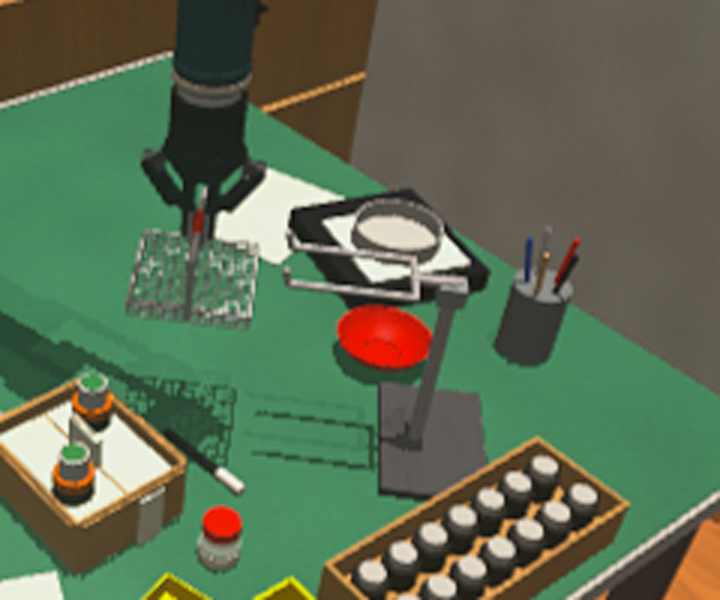

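Call:
step_arm([
  [[0,0.014,0.014,0,0,0,0],[0,0.028,0.028,0,0,0,0],[0,0.042,0.042,0,0,0,0],[0,0.056,0.056,0,0,0,0],[0,0.07,0.07,0,0,0,0],[0,0.084,0.084,0,0,0,0],[0,0.098,0.097,0,0,0,0],[0,0.1055,0.105,0,0,0,0]],
])

```text
time: 38.0
tool_pos: [0.6219, 0.2849, 0.2753]
tcp_rot: [-1.19, -2.904, -0.001]
wrist_force: [-0.3, -1.0, -1.9]
width: 0.106
```

```bash
python3 - <<'E'
from h import *
p,w,T,K=cloud("wrist"); cv2.imwrite("pics/w8.png",p)
go(.6207,.2832,.2475,45.5)
E
```

```text
t 38.05 shift mm [ -1.6  -2.3 -27.7] turn [-0.2 -0.1  0.1] phi0 45.4 q6 end~ -23.0 w 0.103 F [ 1.1  0.9 -1.8]
```

View pics/w8.png

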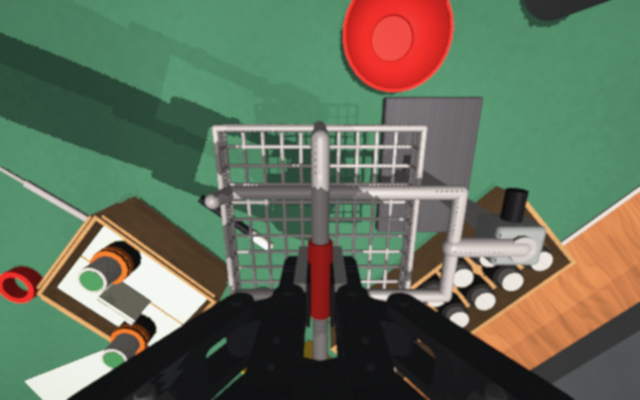

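Call:
step_arm([
  [[0,-0.001,-0.002,-0.006,0,0,0],[0,-0.001,-0.002,-0.012,0,0,0],[0,-0.001,-0.002,-0.018,0,0,0],[0,-0.001,-0.002,-0.023,0,0,0],[0,-0.001,-0.002,-0.026,0,0,0],[0,-0.001,-0.002,-0.028,0,0,0],[0,-0.001,-0.002,-0.028,0,0,0],[0,-0.001,-0.002,-0.028,0,0,0]],
])

```text
time: 39.05
tool_pos: [0.6215, 0.2835, 0.2475]
tcp_rot: [-1.19, -2.904, -0.004]
wrist_force: [0.3, -0.8, -2.1]
width: 0.105
```

```bash
python3 - <<'E'
from h import *
p,w,T,K=cloud("wrist")
go(.6207,.2832,.2475,45.5)
E
```

```text
t 39.1 shift mm [-0.8 -0.4  0. ] turn [-0.2 -0.1  0.1] phi0 45.4 q6 end~ -23.0 w 0.109 F [ 0.3  0.7 -2.6]
```

Not bearing yet (force still about the basket's weight); lower a little more until the prongs take it.

Call:
step_arm([
  [[0,0,0,-0.001,0,0,0],[0,0,0,-0.001,0,0,0],[0,0,0,-0.002,0,0,0],[0,0,0,-0.002,0,0,0],[0,0,0,-0.003,0,0,0],[0,0,0,-0.003,0,0,0],[0,0,0,-0.003,0,0,0],[0,0,0,-0.003,0,0,0]],
])

```text
time: 40.1
tool_pos: [0.6216, 0.2836, 0.2469]
tcp_rot: [-1.19, -2.906, -0.005]
wrist_force: [-4.6, -2.3, 8.9]
width: 0.107
```

Call:
step_arm([
  [[0,0,0,0,0,0,0],[0.03,0,0,0,0,0,0],[0.045,0,0,0,0,0,0],[0.045,0,0,0,0,0,0],[0.045,0,0,0,0,0,0],[0.045,0,0,0.03,0,0,0],[0.045,0,0,0.07,0,0,0],[0.045,0,0,0.12,0,0,0]],
])

```text
time: 41.1
tool_pos: [0.6211, 0.2834, 0.3665]
tcp_rot: [-1.19, -2.904, -0.002]
wrist_force: [1.4, 0.2, -0.4]
width: 0.527
```

Call:
step_arm([
  [[0.045,0,0,0.02,0,0,0],[0.045,-0.03,-0.03,0.02,0,0,0],[0.045,-0.06,-0.06,0.02,0,0,0],[0.045,-0.09,-0.1,0.02,0,0,0],[0.045,-0.12,-0.15,0.02,0,0,0],[0.045,-0.15,-0.2,0.02,0,0,0],[0.045,-0.18,-0.25,0.02,0,0,0],[0.045,-0.2,-0.3,0.02,0,0,0]],
])

```text
time: 42.1
tool_pos: [0.4193, -0.0178, 0.3856]
tcp_rot: [-1.188, -2.903, -0.001]
wrist_force: [0.6, -0.9, 0.5]
width: 0.53
```

```bash
python3 - <<'E'
from h import *
p,w,T,K=cloud("top"); a=cv2.resize(p[60:260,160:500],None,fx=1.6,fy=1.6,interpolation=cv2.INTER_CUBIC)
for P in comps(box(w,.45,.66,-.1,.12,.1,.14),w,20): print("on card",len(P),P.mean(0).round(4),*rect(P))
for P in comps(box(w,.5,.85,.15,.5,.235,.3),w,20): print("prong/bar",len(P),P.mean(0).round(4),*rect(P))
for P in comps(box(w,.45,.85,.1,.5,.15,.2),w,20): print("basket rim",len(P),P.mean(0).round(4),P[:,2].min().round(3),*rect(P))
for n,b in [("tape",(.38,.5,-.2,-.1,.012,.03))]:
    for P in comps(box(w,*b),w): print(n,P.mean(0).round(4))
q,w,T,K=cloud("scene"); b=cv2.resize(q[90:240,290:540],None,fx=1.6,fy=1.6,interpolation=cv2.INTER_CUBIC)
o=np.zeros((600,560,3),np.uint8); o[:320,:544]=a; o[330:570,:400]=b; cv2.imwrite("pics/end.png",o)
print(read_state()["time"])
E
```

```text
on card 114 [ 0.596  -0.0317  0.1192] [596.2 -32. ] [30.1 29.9] 88.9
on card 46 [0.5619 0.0075 0.1034] [559.6   7.3] [48.   7.5] 4.1
on card 110 [0.5197 0.0429 0.1196] [519.6  42.5] [27.5 29.7] 179.7
prong/bar 680 [0.6445 0.3077 0.2415] [649.4 296.4] [190.4 128.5] 22.9
basket rim 83 [0.6958 0.2789 0.1739] 0.161 [692.5 277.9] [45.5 25.6] 45.6
basket rim 174 [0.6591 0.3208 0.1695] 0.158 [655.9 316.1] [40.1 62.3] 134.4
basket rim 592 [0.5998 0.263  0.1705] 0.158 [604.8 266.5] [ 82.  137.6] 135.7
basket rim 105 [0.6169 0.3581 0.1729] 0.159 [614.9 353.3] [45.2 29.6] 44.9
42.2
```

View pics/end.png

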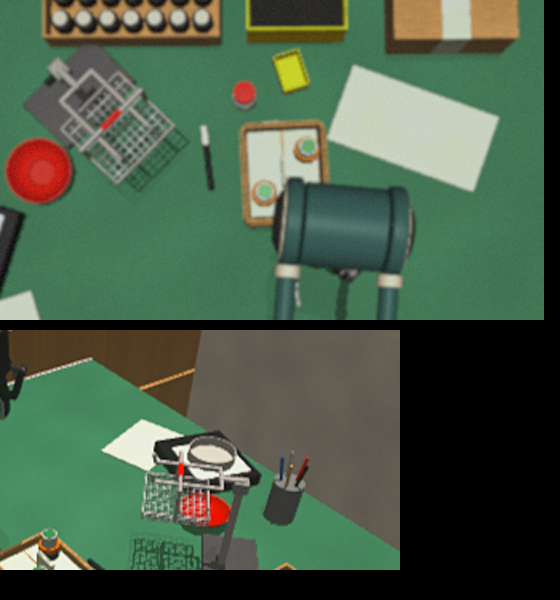

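The basket hangs by its bar across both prongs (sleeve at about (112,120), midway between them). Both orange eyepieces stand on the card at (308,148) and (264,190), and the other things I can see in this view haven't moved. Handing in.

```bash
python3 -c "
from workcell import *
print(finish_job())"
```

```text
the job is handed in; nothing more can be done
None
```

The carton is packed and the basket is hung; I handed the job in at about 42 s of the 210 s allowed.

**What I did**
- I stood the three blue-ringed eyepieces in the empty corners of the bottom layer.
- I laid the card on them with its tab up. Of the two tabbed cards I took the left one; the white sheet farther left has no tab.
- Only two orange-ringed eyepieces were in the basket. I stood both on the card, in opposite corners.
- I hung the empty basket by its bar on both prongs of the hook stand.

**Last checks**
- **Bottom layer:** four eyepiece tops showed in the carton before the card went in.
- **Card:** it lay level, with its top at about 65 mm, which is where it should be.
- **Orange eyepieces:** both tops read about 119–120 mm, so they are standing upright on the card.
- **Basket:** it hung level across both prongs after release, and the gripper was clear of everything.
- **Other things on the bench:** the jar, parts box, marker and bowl looked unmoved. The arm hid the tape and tweezers in the last picture, so I could not re-check those two; an earlier view showed them in place.

I saw no knocked object and no slip of the grip. The top and wrist cameras differed by 2–3 mm on some positions, which was within the clearances.

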